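Check the hinges of two pigment tins

ROBOT

A 6-joint arm with a two-finger parallel gripper is mounted at the origin on the work surface. World frame = base frame: x ahead of the robot, y to its left, z up, the work surface at z = 0. Lengths are in m, angles in rad, forces in N, time in s.
With the tool pointing down it reaches from about 0.375 to 0.975 m from the base axis. Payload 3.8 kg.
Tool frame: the origin (TCP) lies at the very end of the fingers, on their centre line; the grasp point (between the pads) lies 19 mm behind it (manip.hold_point_z is the distance from the TCP to the grasp point, in m); z points along the fingers, y is the line along which they close (so a half turn about z gives the same grasp; the last joint's range is limited). The gripper opens to 88 mm and grips with 3 to 60 N. Pads are 18 mm wide; open, the fingers measure 123 mm over their backs; the gripper's body (75 mm by 187 mm) begins 45 mm behind the grasp point.
Start: joints at [-1.141, 0.264, 1.604, -0, 1.274, -0.037], TCP at [0.304, -0.603, 0.239] pointing down, gripper open.
Joint ranges: [-2.63, 2.63], [-0.94, 2.18], [0.31, 2.57], [-1.31, 4.45], [0, 2.66], [-2.55, 2.55]. Speed limits (rad/s): [2.57, 2.57, 3.14, 3.14, 3.14, 3.14].

INTERFACE

Orientations are given as a rotation vector (axis times angle).
In Python, from plant import manip, imaging gives the robot as it stands. The module is installed in compiled form; this text tells all that it offers. Calls block until the motion is done:
- manip.goto(position, orientation): joint-space move of the TCP to a pose.
- manip.servo_line(position, ori=None, feed=0.15, until_force=None): straight line of the TCP; ori=None keeps the orientation; feed is the mean speed in m/s. With until_force (N) it stops when the force on the tool has changed by that much, and returns True; else False.
- manip.move_j(angles): joint-space move.
- manip.grip(opening, force=None): opening from 0.0 (shut) to 1.0 (fully open); force is the grip in N (None keeps the last); returns when the fingers have stopped.
- manip.pause(seconds).
- manip.solve_ik(position, orientation): joint angles nearest the present ones, or None.
- manip.get_obs(): the state.
- imaging.grab_frame(name): name is "scene" or "top" or "wrist"; returns a dict with "pixels" (420x560x3 uint8, red, green, blue), "depth" (420x560 float32, m along the optical axis (not along the pixel's ray), 0 where there is no reading), "vertical_fov" (degrees; the focal length in pixels is half the picture's height over the tangent of half this angle, whatever the lens; pixels are square), "cx", "cy" (the principal point, pixels), "k1" (the pictures are not rectified: a ray, as slopes to the right and down, at radius r is drawn at 1 + k1 r^2 times it, then the intrinsics apply), "R" (3x3) and "t" (3): a world point X has camera coordinates R X + t; the wrist camera has in their place "T_tool_cam" (4x4, takes a point from camera to tool coordinates, whose origin is the TCP and whose axes are the flange's). Camera axes: x right, y down, z forward; pixel columns grow to the right and rows downward; lengths in m; the calibration is good to about 2 mm. A picture is of the moment at which its call begins: read the wrist's pose just before it.
A pose or a line that the arm cannot do raises manip.IKError and nothing moves.
- manip.close_job(): hands the job in; it is judged then, once.
The state is a dict: "clock": time; "joint_pos": joint angles; "joint_velocities": joint speeds; "joint_efforts": joint torques, N m; "ee_pos": TCP position; "ee_rot": TCP orientation; "force": force on the tool from outside, world axes, zero at the start; "wrist_torque": the same for the moment, N m; "grip_width": opening from 0.0 (shut) to 1.0 (fully open); "grip_force": force on a finger pad.
Only numpy, scipy, OpenCV 4.12 (cv2) and the standard library are available. Lean on these libraries where they do the work, as an engineer would, in place of code of your own. Each camera call takes 0.05 s, during which the arm holds its last target. There are 200 camera calls.

TASK

Before the two hinged tins with knobs are filled with pigment, check their hinges, the tin further to the robot's left first and then the other: lift the lid by its knob about half-way (some 35 degrees) and let go; a sound lid drops shut, a stiff one stays up. Put the sound tin, shut and upright, in the plywood tray, and leave the rejected stiff one standing where it was with its lid still up.

Things in the scene. Friction and masses are not known exactly. Their poses are not given: they have to be found in the camera images.
- tin_a_center (a point): middle of hinged tinplate tin A, 21 mm above its underside. Tin 80 (x) x 60 (y) x 42 mm high shut, 0.4 kg, loose. z up, +x to its hinge at the rear; starts with its knob towards the robot, turned up to 14 degrees. Shut, the knob's centre is 62 mm in front (-x) of this point and 19 mm above it. Tins A and B look alike: one hinge is stiff, only a test tells; either may be left.
- lid_a (a joint): lid angle of tin A, rad: 0 shut, grows as it lifts, stop 1.2. Hinge along y, 40 mm behind and 18 mm above the tin's middle; an 18 mm ball knob on a thin stem juts from the lid's front, 102 mm from the hinge; pinched across y it pivots. Let go half-way, a free lid drops shut in 0.5 s; a stiff one stays where it was left, unless pushed. 60 g.
- tin_b_center (a point): middle of hinged tinplate tin B, 21 mm above its underside. Tin 80 (x) x 60 (y) x 42 mm high shut, 0.4 kg, loose. z up, +x to its hinge at the rear; starts with its knob towards the robot, turned up to 14 degrees. Shut, the knob's centre is 62 mm in front (-x) of this point and 19 mm above it. Tins A and B look alike: one hinge is stiff, only a test tells; either may be left.
- lid_b (a joint): lid angle of tin B, rad: 0 shut, grows as it lifts, stop 1.2. Hinge along y, 40 mm behind and 18 mm above the tin's middle; an 18 mm ball knob on a thin stem juts from the lid's front, 102 mm from the hinge; pinched across y it pivots. Let go half-way, a free lid drops shut in 0.5 s; a stiff one stays where it was left, unless pushed. 60 g.
- tray_in (a point): centre of the inner floor of the tray, an open plywood tray fixed on the table on the robot's left, beyond both tins: 160 mm (its x) by 180 mm (its y) outside, 28 mm high, walls 6 mm thick, inner floor 6 mm above the table; z up
Mind the look-alikes: they are no part of the job. What is shaped like the part that bears tin_b_center but green is not meant.

How it is judged:
On the way, in this order (a step that is already met when the one before it is completed fails the run):
1. the lid of the tin further to the robot's left is lifted past 23 degrees (0.4 rad) (((y of tin_a_center in the frame of tin_b_center above 0 m and value of joint lid_a above 0.4 rad) or (y of tin_a_center in the frame of tin_b_center below 0 m and value of joint lid_b above 0.4 rad))), for 0.2 s.
2. the lid of the tin further to the right is lifted past 23 degrees (0.4 rad) (((y of tin_a_center in the frame of tin_b_center below 0 m and value of joint lid_a above 0.4 rad) or (y of tin_a_center in the frame of tin_b_center above 0 m and value of joint lid_b above 0.4 rad))), for 0.2 s.
At the end, for the whole second after the job is handed in: the tin whose lid drops shut is at rest on the floor of the tray, upright within 10 degrees and shut within 7 degrees; the tin with the stiff lid stands upright within 10 degrees and within 50 mm of where it was, its lid staying up by itself at more than 17 degrees (0.3 rad) (((x of tin_a_center in the frame of tray_in between -0.06 and 0.06 m and y of tin_a_center in the frame of tray_in between -0.07 and 0.07 m and z of tin_a_center in the frame of tray_in below 0.032 m and angle between each of tin_a_center, tin_b_center's own z axis and vertical below 0.17 rad and linear speed of tin_a below 0.02 m/s and value of joint lid_a below 0.12 rad and value of joint lid_b above 0.3 rad and distance of tin_b_center from where it was at the start of the episode below 0.05 m) or (x of tin_b_center in the frame of tray_in between -0.06 and 0.06 m and y of tin_b_center in the frame of tray_in between -0.07 and 0.07 m and z of tin_b_center in the frame of tray_in below 0.032 m and angle between each of tin_b_center, tin_a_center's own z axis and vertical below 0.17 rad and linear speed of tin_b below 0.02 m/s and value of joint lid_b below 0.12 rad and value of joint lid_a above 0.3 rad and distance of tin_a_center from where it was at the start of the episode below 0.05 m))); the robot touches nothing.
It also fails if it takes over 64 s, if anything falls off the work surface, if the arm or the gripper's body presses on something with over 40 N, if the wrist force passes 120 N, or if a joint passes its speed limit or range.

## Working session

There is one attempt and no reset: what is moved stays moved. The work goes in short steps, each a Python script; the robot and the scene stay as the last script left them, time stands still between calls to the robot, and variables do not carry over. Pictures are saved under pics/ and viewed, at most 10 in all, crops included, and the job is handed in when it is done.

```bash
mkdir -p pics; cat > h.py <<'E'
import numpy as np, cv2
from plant import manip, imaging
from scipy.spatial.transform import Rotation as Rn
def cam(f):
    h=f["pixels"].shape[0]; F=h/2/np.tan(np.radians(f["vertical_fov"])/2); return F
def cloud(f, T=None):
    """world xyz for each pixel (420x560x3), nan w/o depth. T: 4x4 cam->world for the wrist"""
    F=cam(f); d=f["depth"].astype(float)
    v,u=np.mgrid[:d.shape[0],:d.shape[1]]
    a=(u-f["cx"])/F; b=(v-f["cy"])/F; x,y=a.copy(),b.copy()
    for _ in range(10):
        s=1+f["k1"]*(x*x+y*y); x,y=a/s,b/s
    P=np.stack([x*d,y*d,d],-1); P[d<=0]=np.nan
    if T is None: return (P-f["t"])@f["R"]
    return P@T[:3,:3].T+T[:3,3]
def wrist():
    o=manip.get_obs(); f=imaging.grab_frame("wrist")
    T=np.eye(4); T[:3,:3]=Rn.from_rotvec(o["ee_rot"]).as_matrix(); T[:3,3]=o["ee_pos"]
    return f, cloud(f,T@f["T_tool_cam"])
def save(n,img,k=1): cv2.imwrite("pics/"+n,cv2.resize(img[...,::-1],None,fx=k,fy=k,interpolation=cv2.INTER_CUBIC))
E
python3 - <<'E'
from h import *
for n in("top","scene"):
    f=imaging.grab_frame(n); save(n+"0.png",f["pixels"],1.42); np.savez(n+".npz",pix=f["pixels"],P=cloud(f))
print(manip.get_obs())
E
```

```text
{'clock': 0.1, 'joint_pos': array([-1.14089996e+00,  2.64685720e-01,  1.60523185e+00,  2.21488777e-05,
        1.27370428e+00, -3.68990508e-02]), 'joint_velocities': array([ 2.47290432e-03, -3.96656186e-04, -2.55006722e-03,  1.13107838e-03,
       -2.58804609e-04, -5.26201842e-05]), 'joint_efforts': array([ 1.42418194e-03, -5.03618610e+01, -3.58070040e+01,  7.30884215e-02,
        2.32926942e-02, -7.22360642e-05]), 'ee_pos': array([ 0.30350561, -0.60219817,  0.2375102 ]), 'ee_rot': array([-3.05447416e+00, -7.26130290e-01,  5.89316302e-04]), 'force': array([-0.69367928, -0.26205014, -0.47338287]), 'wrist_torque': array([-0.0144128 , -0.03434576, -0.02536574]), 'grip_force': 0.0, 'grip_width': 0.9986455550777062}
```

View pics/top0.png

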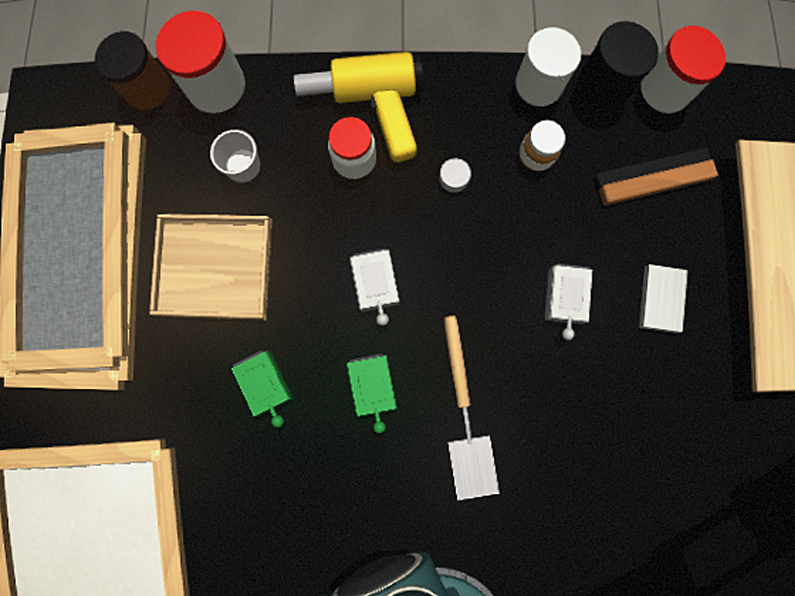

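View pics/scene0.png

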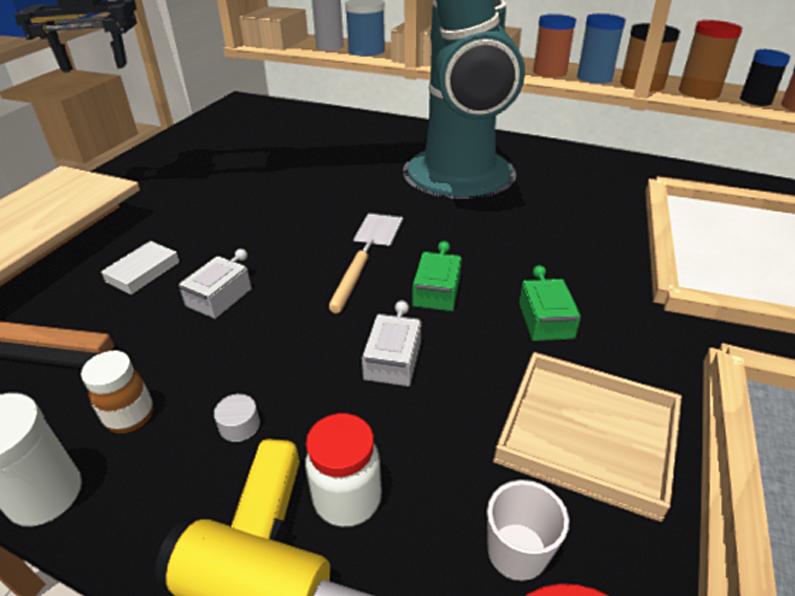

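The top view shows the left tin at (375,280) with its knob at (382,319), and the right tin at (570,293) with its knob at (568,334). The tray is at (211,266). Things that could be mistaken for a tin are the green tins at (262,383) and (371,386), and the plain white block with no knob at (664,298). I choose the two grey-white knobbed tins.

```bash
cat > m.py <<'E'
from h import *
d=np.load("top.npz"); P=d["P"]; k=1.42
def meas(c,kn,P=P):
    Q=P[:, :]; u,v=[int(a/k) for a in c]
    B=Q[v-35:v+36,u-35:u+36].reshape(-1,3); top=B[(B[:,2]>.034)&(B[:,2]<.055)]
    cen=np.median(top,0)[:2]; top=top[np.linalg.norm(top[:,:2]-cen,axis=1)<.053]
    r=cv2.minAreaRect(top[:,:2].astype(np.float32))
    u,v=[int(round(a/k)) for a in kn]; K=Q[v-2:v+3,u-2:u+3].reshape(-1,3); K=K[K[:,2]>.03]
    return r,np.median(top[:,2]),K.mean(0)
if __name__=="__main__":
    for n,c,kn in(("L",(375,280),(382,319)),("R",(570,293),(568,334))):
        r,z,K=meas(c,kn); print(n,r,z,K, "yaw from knob",np.arctan2(r[0][1]-K[1],r[0][0]-K[0]))
    for p in((160,218),(268,218),(264,315),(153,313),(211,266)):
        print(p,P[int(p[1]/k),int(p[0]/k)])
    T=P[int(212/k):int(322/k),int(146/k):int(274/k)].reshape(-1,3); T=T[(T[:,2]>.022)&(T[:,2]<.034)]
    print(cv2.minAreaRect(T[:,:2].astype(np.float32)))
    im=d["pix"]; save("crop.png",im[165:245,235:435],4)
E
python3 m.py
```

```text
L ((0.5489688515663147, 0.08850158751010895), (0.09893637150526047, 0.060026396065950394), 11.19340705871582) 0.04232350634880275 [0.49216875 0.07726126 0.0477703 ] yaw from knob 0.19536847991962716
R ((0.5280013680458069, -0.20874550938606262), (0.06011732667684555, 0.09872537106275558), 84.2735595703125) 0.04255986801724061 [ 0.47074041 -0.20090405  0.04786587] yaw from knob -0.13609595015515089
(160, 218) [0.6554064  0.43192514 0.02698603]
(268, 218) [0.65397593 0.25806823 0.02478708]
(264, 315) [0.50326768 0.2620636  0.01735569]
(153, 313) [0.50396607 0.43590541 0.02690486]
(211, 266) [0.58113293 0.35121887 0.00496553]
((0.5799447298049927, 0.34839314222335815), (0.179594486951828, 0.15985673666000366), 88.56761932373047)
```

View pics/crop.png

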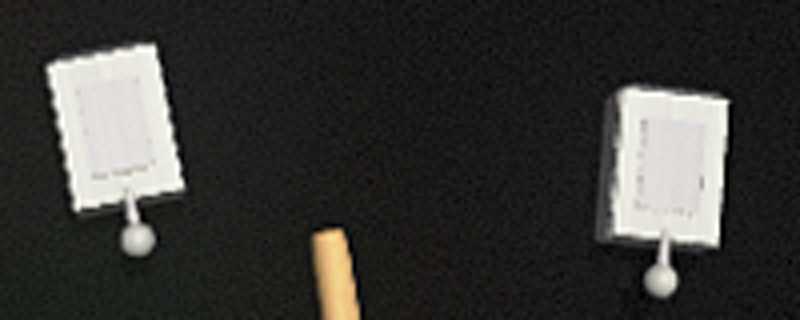

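The crop confirms both knobbed tins, with knobs at crop pixels (137,238) and (661,280). Next I take a close look at the left tin with the wrist camera.

```bash
cat >> h.py <<'E'
def down(psi): return (Rn.from_euler("z",psi)*Rn.from_euler("x",np.pi)).as_rotvec()
def fit(P,c,yaw0):
    """refined tin centre, yaw, knob from a cloud near c: lid top excludes knob using strip in tin frame"""
    B=P.reshape(-1,3); B=B[np.isfinite(B).all(1)]; c=np.array(c,float); yaw=yaw0
    B=B[np.linalg.norm(B[:,:2]-c,axis=1)<.1]
    for _ in range(4):
        ex=np.array([np.cos(yaw),np.sin(yaw)]); ey=np.array([-ex[1],ex[0]])
        l=np.c_[(B[:,:2]-c)@ex,(B[:,:2]-c)@ey]
        t=(B[:,2]>.037)&(B[:,2]<.047)&(l[:,0]>-.046)&(l[:,0]<.06)&(abs(l[:,1])<.045)
        r=cv2.minAreaRect(B[t][:,:2].astype(np.float32)); a=np.radians(r[2])
        yaw=yaw0+((a-yaw0+np.pi/4)%(np.pi/2)-np.pi/4)
        kk=(l[:,0]<-.052)&(l[:,0]>-.08)&(abs(l[:,1])<.02)&(B[:,2]>.036)
        K=(B[kk][:,:2].min(0)+B[kk][:,:2].max(0))/2
        # centre: back edge and lateral middle
        lat=(np.percentile(l[t][:,1],1)+np.percentile(l[t][:,1],99))/2; back=np.percentile(l[t][:,0],99.5)
        c=c+ey*lat+ex*(back-.04)
    return c,yaw,K,B[kk][:,2].max(),np.ptp(l[t],axis=0)
E
python3 - <<'E'
from h import *
c=np.array([.555,.0895]); th=.195
f=imaging.grab_frame("wrist"); print(f["T_tool_cam"].round(3), f["vertical_fov"])
for ps in(th,th+np.pi): print(manip.solve_ik([.51,.08,.22],down(ps)))
manip.goto([.51,.08,.24],down(th)); print(manip.get_obs()["clock"])
f,P=wrist(); save("w1.png",f["pixels"]); np.savez("w1.npz",P=P,pix=f["pixels"])
print(fit(P,c,th))
E
```

```text
[[ 0.    -0.962 -0.274  0.07 ]
 [ 1.     0.     0.    -0.001]
 [ 0.    -0.274  0.962 -0.146]
 [ 0.     0.     0.     1.   ]] 63.59260857785122
[ 0.10734239 -0.02497009  1.96067923  0.          1.20588352  1.48313871]
[ 0.10734239 -0.02497009  1.96067923  0.          1.20588352 -1.65845394]
2.675
(array([0.55846864, 0.09117738]), np.float64(0.2006996646871952), array([0.49646405, 0.07813937]), np.float64(0.05066748291255535), array([0.08612782, 0.06000296]))
```

View pics/w1.png

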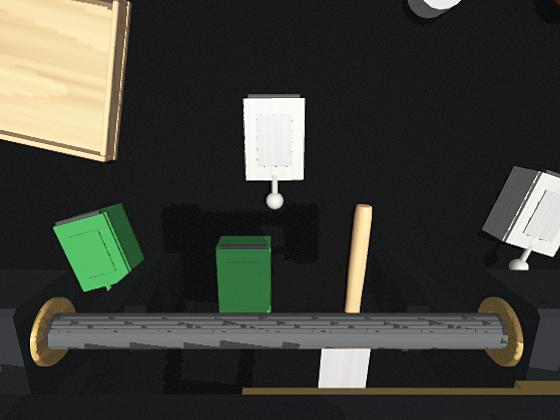

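The wrist view shows the left tin with its lid centred at (274,138) and the knob at (275,201). The knob predicted from the centre and the measured one agree to about 1.5 mm, and green tins lie below. I run the left test now.

```bash
cat >> h.py <<'E'
def lift_test(c,yaw,name,ang=.64,drop=.014):
    ex=np.array([np.cos(yaw),np.sin(yaw)]); off=-.002
    p=lambda a,dz=0: np.r_[c+ex*(.04-.102*np.cos(a)+off), .039+.102*np.sin(a)-drop+dz]
    manip.grip(.5,12); manip.goto(p(0,.07),down(yaw)); manip.servo_line(p(0))
    manip.grip(0,12); print("width",manip.get_obs()["grip_width"])
    for a in np.linspace(0,ang,6)[1:]: manip.servo_line(p(a),feed=.08)
    manip.pause(.4); o=manip.get_obs(); print("held",o["grip_width"],o["force"])
    manip.grip(.5); manip.pause(.8)
    manip.servo_line(p(ang,.12),feed=.25)
    f,P=wrist(); save(name+".png",f["pixels"]); B=P.reshape(-1,3); B=B[np.isfinite(B).all(1)]
    l=np.c_[(B[:,:2]-c)@ex,(B[:,:2]-c)@np.array([-ex[1],ex[0]]),B[:,2]]
    l=l[(abs(l[:,1])<.03)&(l[:,0]>-.08)&(l[:,0]<.05)&(l[:,2]>.02)&(l[:,2]<.14)]
    for x in np.arange(-.07,.05,.02): 
        s=l[abs(l[:,0]-x)<.004]; print(round(x,3),len(s),s[:,2].max().round(3) if len(s) else None)
    print(manip.get_obs()["clock"])
E
python3 - <<'E'
from h import *
lift_test(np.array([.5585,.0912]),.2007,"t1")
E
```

```text
width 0.18777302885537528
held 0.1901553967198249 [-5.69769178  0.57045227  4.24853819]
-0.07 0 None
-0.05 172 0.111
-0.03 371 0.096
-0.01 776 0.082
0.01 689 0.068
0.03 679 0.051
9.3333
```

View pics/t1.png

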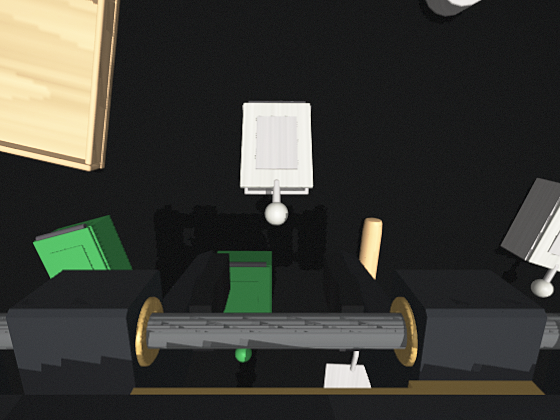

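The lid stayed up: knob at (276,213), lid profile rising to about 0.11 m (≈37°). The left tin is the stiff one, so it stays where it is. Next I test the right tin.

```bash
python3 - <<'E'
from h import *
manip.goto([.49,-.2,.24],down(-.1))
f,P=wrist()
c,y,K,z,s=fit(P,[.537,-.207],-.1)
ex=np.array([np.cos(y),np.sin(y)]); print(c,y,K,z,s,"res",K-(c-.062*ex))
np.savez("R.npz",c=c,y=y)
if np.linalg.norm(K-(c-.062*ex))<.004 and abs(s[1]-.06)<.003: lift_test(c,y,"t2")
else: save("t2.png",f["pixels"])
E
```

```text
[ 0.53721179 -0.20897043] -0.10701073944740039 [ 0.47493068 -0.2080364 ] 0.28518919641041696 [0.08587258 0.06001697] res [-0.00063576 -0.00568798]
```

View pics/t2.png

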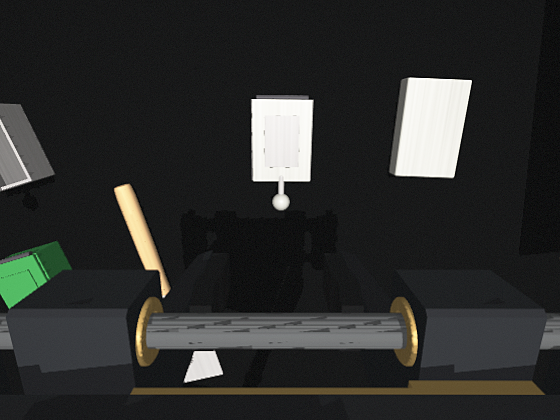

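The view shows the right tin with its knob at (281,201), lying on the lid's centre line (column 282). The knob residual came from gripper points at z = 0.285, and the centre and yaw are good, so I go ahead.

```bash
python3 - <<'E'
from h import *
d=np.load("R.npz"); lift_test(d["c"],float(d["y"]),"t3")
f,P=wrist(); print(fit(P[:260],d["c"],float(d["y"])))
E
```

```text
width 0.18706596599689462
held 0.19088613627388373 [-2.74498526 -0.22397857  1.12640345]
-0.07 114 0.051
-0.05 50 0.045
-0.03 518 0.046
-0.01 572 0.046
0.01 584 0.046
0.03 656 0.045
16.525
(array([ 0.53526484, -0.20992744]), np.float64(-0.1334338248348396), array([ 0.47319501, -0.20169845]), np.float64(0.05059624784904804), array([0.08620929, 0.05974251]))
```

View pics/t3.png

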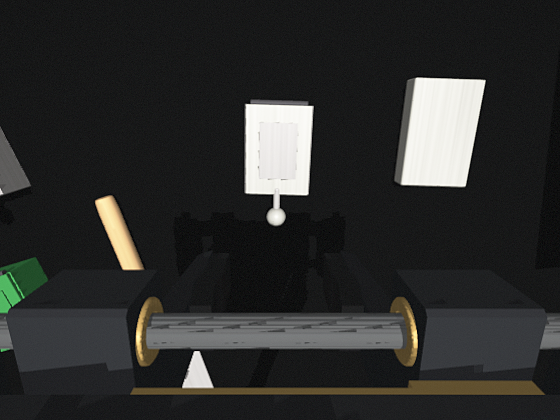

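The right lid dropped shut: lid flat at 0.046 m, knob at (276,216). It is the sound tin, so I grasp it and place it in the tray.

```bash
python3 - <<'E'
from h import *
c=[.5353,-.2099]; y=-.1334
manip.grip(1.0,25); manip.goto([*c,.1],down(y)); hit=manip.servo_line([*c,.007],feed=.1,until_force=8)
print(hit,manip.get_obs()["ee_pos"]); manip.grip(0,25); o=manip.get_obs(); print(o["grip_width"],o["grip_force"])
manip.servo_line([*c,.24],feed=.15)
manip.goto([.592,.348,.24],down(0)); o=manip.get_obs(); print(o["grip_width"],o["force"],o["clock"])
manip.servo_line([.592,.348,.05],feed=.15)
hit=manip.servo_line([.592,.348,.011],feed=.03,until_force=4); o=manip.get_obs(); print(hit,o["ee_pos"],o["force"])
manip.grip(.9); manip.pause(.3); manip.servo_line([.592,.348,.15]); manip.goto([.45,.25,.35],down(.3))
f=imaging.grab_frame("top"); save("end.png",f["pixels"],1.42); P=cloud(f)
B=P[140:240,95:205].reshape(-1,3); B=B[(B[:,2]>.04)&(B[:,2]<.07)]; print(B[:,2].max(),np.median(B[:,2]),cv2.minAreaRect(B[:,:2].astype(np.float32)))
print(manip.get_obs()["clock"])
E
```

```text
False [ 0.53602489 -0.21020797  0.00770977]
0.6765267819375815 24.99881699681282
0.6772499784871144 [ 0.21766838  0.27889155 -4.54088718] 23.225
True [0.59181501 0.34787769 0.01335172] [ 0.55581207 -0.62104294  6.31362276]
0.05445518962626503 0.04820197187033837 ((0.5814722776412964, 0.34675565361976624), (0.10314955562353134, 0.06077613681554794), 0.9431645274162292)
28.6833
```

View pics/end.png

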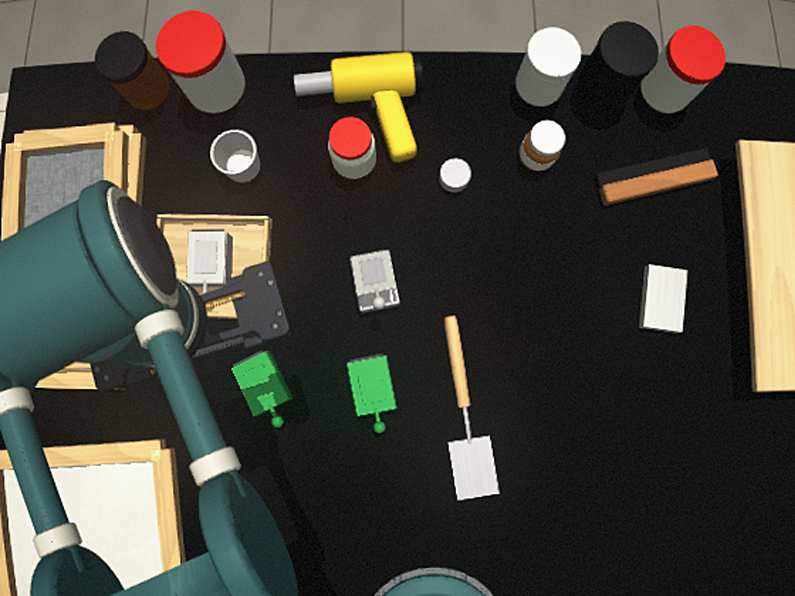

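The sound tin lies shut in the tray at (208,257), its top at 0.048 m as expected (6 + 42 mm). The stiff tin at (375,280) still has its lid up, and the arm is clear.

```bash
python3 -c "
from plant import manip
manip.pause(.5); print(manip.close_job())"
```

```text
the job is handed in; nothing more can be done
None
```

The job is handed in: the left tin's hinge is stiff, so it stays where it stood with its lid up at about 37°, and the sound right tin stands shut and upright in the tray; no verdict came back.

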